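# Change over the interlocked valve block of the wax line

### The arm

A 6-joint arm with a two-finger parallel gripper is mounted at the origin on the work surface; the furniture and walls round the work are solid. World frame = base frame: x ahead of the robot, y to its left, z up, the work surface at z = 0. Lengths are in m, angles in rad, forces in N, time in s.
With the tool pointing down it reaches from about 0.25 to 0.725 m from the base axis. Payload 4 kg.
Tool frame: the origin (TCP) lies where the fingers leave the gripper's body, on its centre line; the fingertips stand 73 mm ahead of it and the grasp point (between the pads) lies 54 mm ahead of it (bot.tip_reach is the z of the fingertips in the tool frame, in m); z points along the fingers, x is the direction in which the jaws open and shut, and the axes are right-handed (so a half turn about z gives the same grasp; the last joint's range is limited). The gripper opens to 85 mm and grips with 20 to 120 N. Pads are 22 mm wide; open, the fingers measure 114 mm over their backs; the gripper's body (76 mm by 85 mm) begins 54 mm behind the grasp point. The pads swing forward as they close: fully open they stand 13 mm farther back than shut.
Start: joints at [1.12, 0.241, 0.005, 1.335, 0, 1.571], TCP at [0.218, 0.45, 0.304] pointing down, gripper open.
Joint ranges: [-2.72, 2.72], [-1.05, 1.87], [-1.09, 1.28], [-1.99, 2.15], [-1.42, 1.44], [-3.14, 3.14]. Speed limits (rad/s): [2.79, 2.79, 3.14, 3.14, 3.14, 3.14].

### API

Orientations are given as a unit quaternion [x, y, z, w].
In Python, from workcell import bot, vision, job_done gives the robot as it stands.
- The arm moves only by the tool drive_tool, never from a script. Its argument "steps" is one flat list of numbers, 7 for each row, row after row: the shift along the tool's x, y, z in m, then the turn, a rotation vector about the tool's x, y, z in degrees, then the closure, from -1 (fully open) to 1 (shut). A call has 1 to 8 rows; each row shifts and turns the commanded pose from where the row before left it, along the tool's axes as they then stand; what a row does not reach is not made up. A row lasts 1/12 s, in which the tool goes at most 41.7 mm and 7.16 degrees, less where a joint would pass 70% of its speed; a pose out of reach is approached as far as the arm can. A call is refused whole if a number of a shift passes 0.0417 or a number of a turn 7.16, either way. A call with a gripper value outside its range is refused whole. The fingers move at their own pace and stop on an object; the grip force is fixed at half the most. Time passes only in rows, so rows that do not move let the fingers close. It gives the time, the measured TCP pose, the force and the opening at its end, in the units of the state.
- bot.get_obs(): the state, without advancing time (a new reading comes with each control period).
- vision.camera(name): name is "scene" or "top" or "wrist"; returns (picture, depth): 384x512x3 uint8, red, green, blue; 384x512 float32, m along the optical axis (not along the pixel's ray), 0 where there is no reading.
- vision.camera_model(name): a dict with "mtx" (3x3 intrinsics, pixels), "D" ([k1, k2, p1, p2, k3] as OpenCV has them; the pictures are not rectified), "rvec" (rotation vector, rad) and "tvec" (3), from world to camera coordinates, as OpenCV has them. Camera axes: x right, y down, z forward; pixel columns grow to the right and rows downward; lengths in m; the calibration is good to about 2 mm. A picture is of the moment at which its call begins: read the wrist's pose just before it. camera_model takes no time and is no camera call; for the wrist camera it gives the pose at the moment of the call.
- job_done(): hands the job in, once; it reports no verdict.
The state is a dict: "clock": time; "joint_pos": joint angles; "joint_vel": joint speeds; "tau": joint torques, N m; "eef_pos": TCP position; "tool_rot": TCP orientation; "ft_force": force on the tool from outside, world axes, zero at the start; "ft_torque": the same for the moment, N m; "grip_width": finger opening in m.
Only numpy, scipy, OpenCV 4.12 (cv2) and the standard library are available. Lean on these libraries where they do the work, as an engineer would, in place of code of your own. Each camera call takes 0.05 s, during which the arm holds its last target.

### The job

Change over the valve block on the bench: swing the isolator lever (round black grip) clockwise until you feel it come fully home against its stop, which draws the lock bolt, and then swing the selector lever (ringed metal grip) anticlockwise fully over to its stop. The isolator's stop is in a different place each time and can only be felt, and the linkage is delicate: never push either lever with more than about 20 N. Leave the isolator home and everything else on the bench where it is.

Things in the scene. Friction and masses are not known exactly. Their poses are not given: they have to be found in the camera images.
- valve_block: Fixed cast-aluminium block, foot 104 x 236 mm, body top 55 mm above the bench. Origin: centre of its underside; x points away from the robot, y along its length to the isolator, z up. Upright spindles: isolator at (0, +70 mm), selector at (0, -70 mm). Between them a steel lock bolt lies in a guide on top; its end sits in a fork on the selector's hub and locks it.
- isolator_lever: Lever on the left (+y) spindle, flat steel bar with a round black grip. Origin: on the vertical spindle axis, at bench height. Top of the bar 78 mm above the bench, hub 92 mm. About 5 N at the grip turns it. In its last 0.11 rad before the stop it also draws the lock bolt from the selector's fork (up to 1.5 N more); the bolt is clear 0.02 rad before the stop.
- isolator (a joint): Isolator angle, rad, growing clockwise seen from above. At q the lever points 120 degrees - q, counted anticlockwise from the block's x axis. Starts at 0 to 0.25. Its stop lies anywhere from 0.81 to 1.51, differently each time, out of sight; past it the load at the grip rises by about 2 N per mm, and the lever stays set when let go. More than about 20 N at the grip harms it.
- isolator_grip (a point): Middle of the isolator's upright round grip, 105 mm above the bench and 75 mm from the spindle axis. The grip is 18 mm in diameter and reaches from 79 to 125 mm above the bench.
- selector_lever: Lever on the right (-y) spindle, flat steel bar with a metal grip that has three dark rings. Origin: on the vertical spindle axis, at bench height. Top of the bar 78 mm above the bench, hub 84 mm. Free, it turns at about 5.5 N at the grip and stays where it is left. More than about 20 N at the grip, against lock bolt or stop, harms it.
- selector (a joint): Selector angle, rad, growing anticlockwise seen from above; starts at 0. At q the lever points 140 degrees + q, counted anticlockwise from the block's x axis. Until the isolator is home the lock bolt holds it within 0.1 rad of 0. Its stop is at 1.25; past it the load at the grip rises by about 2 N per mm.
- selector_grip (a point): Middle of the selector's upright round grip, 105 mm above the bench and 65 mm from the spindle axis. The grip is 19 mm in diameter and reaches from 78 to 125 mm above the bench.
- mug: White mug, 91 mm high; bystander. Origin: centre of its underside.
- bench_brush: Small bench brush, 82 mm long, 24 mm high; bystander. Origin: centre of its underside.
- x_block_a: Violet X-shaped wax block, 78 mm long, 24 mm high; bystander. Origin: centre of its underside.
- spatula: Steel spatula, 170 mm long, 18 mm high; bystander. Origin: centre of its underside.
- release_spray: Spray bottle, 259 mm high; bystander. Origin: centre of its underside.
- fitting_1: Tangle of small violet wax fittings, 56 mm wide, 21 mm high; bystander. Origin: centre of its underside.

How it is judged:
By the outcome, as a careful person would: the job done as asked, in the order asked, and still so for the second after the job is handed in, with the robot touching nothing.
It also fails if it takes over 64 s, if anything falls off the work surface, if the arm or the gripper's body presses on something with over 40 N, if the wrist force passes 120 N, or if a joint passes its speed limit or range.

## Working session

There is one attempt and no reset: what is moved stays moved. The work goes in short steps, Python scripts to look and compute and a tool call to move; the robot and the scene stay as the last step left them, time stands still between calls to the robot, and variables do not carry over. Pictures are saved under pics/ and viewed, and the job is handed in when it is done.

Besides the shell and the picture viewer there is one more tool, called after "Emit:" by a JSON object that holds its "api" and its "payload", one argument or row to a line. drive_tool: Moves the arm, as the interface text tells. Its arguments: {"type":"object","properties":{"steps":{"type":"array"}},"required":["steps"]}

```bash
mkdir -p pics; python3 - <<'E'
from workcell import bot, vision
import cv2,numpy as np
print(bot.get_obs())
for n in ["scene","top"]:
    p,d=vision.camera(n); m=vision.camera_model(n)
    cv2.imwrite(f"pics/{n}0.png",p[:,:,::-1]); np.savez(f"{n}0.npz",p=p,d=d,**{k:np.array(v) for k,v in m.items()})
    print(n,m)
E
```

```text
{'clock': 0.0, 'joint_pos': array([ 1.12001654e+00,  2.41400308e-01,  3.75488350e-03,  1.33516688e+00,
       -7.29794118e-06,  1.57080031e+00]), 'joint_vel': array([ 0.000769  , -0.00046255, -0.00060387,  0.00023967, -0.00029138,
       -0.0001106 ]), 'tau': array([ 1.68877799e-03, -3.72314823e+01,  2.52410674e+01,  1.69034873e-02,
       -2.08711469e-05, -6.13941580e-06]), 'eef_pos': array([0.21763596, 0.44964126, 0.30303081]), 'tool_rot': array([ 8.47251345e-01,  5.31191249e-01, -8.52081969e-04,  5.38531416e-04]), 'ft_force': array([-0.25747413, -0.69838585, -0.11160657]), 'ft_torque': array([0.00251233, 0.02697624, 0.03420208]), 'grip_width': 0.0852184372551232}
scene {'mtx': array([[407.48343596,   0.        , 260.27668299],
       [  0.        , 407.48343596, 187.18074726],
       [  0.        ,   0.        ,   1.        ]]), 'D': array([0.02590089, 0.        , 0.        , 0.        , 0.        ]), 'rvec': array([ 0.30122801,  2.89249703, -0.96793836]), 'tvec': array([0.49338455, 0.08518173, 0.927577  ])}
top {'mtx': array([[409.14001969,   0.        , 250.06824681],
       [  0.        , 409.14001969, 194.8838056 ],
       [  0.        ,   0.        ,   1.        ]]), 'D': array([-0.15169908,  0.        ,  0.        ,  0.        ,  0.        ]), 'rvec': array([ 2.17340258, -2.17342089,  0.10723425]), 'tvec': array([-0.14069523,  0.49149543,  0.94829687])}
```

View pics/scene0.png

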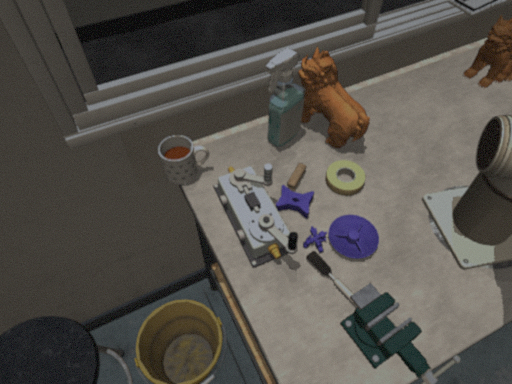

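View pics/top0.png

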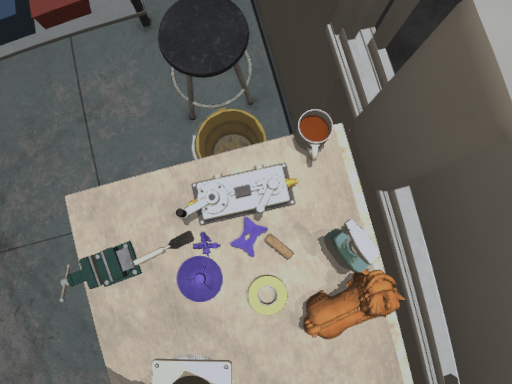

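```bash
cat > h.py <<'E'
import numpy as np,cv2
def load(n): return np.load(n+'.npz')
def w2p(z,P):
    return cv2.projectPoints(np.array(P,float).reshape(-1,1,3),z['rvec'],z['tvec'],z['mtx'],z['D'])[0].reshape(-1,2)
def p2w(z,uv,h):
    n=cv2.undistortPoints(np.array(uv,float).reshape(-1,1,2),z['mtx'],z['D']).reshape(-1,2)
    R=cv2.Rodrigues(z['rvec'])[0];c=-R.T@z['tvec'].reshape(3)
    r=np.c_[n,np.ones(len(n))]@R
    return c+r*((np.broadcast_to(h,len(n))-c[2])/r[:,2])[:,None]
E
python3 - <<'E'
import cv2
a=cv2.imread('pics/top0.png');cv2.imwrite('pics/top0c.png',cv2.resize(a[145:245,165:315],None,fx=5.3,fy=5.3,interpolation=cv2.INTER_CUBIC))
a=cv2.imread('pics/scene0.png');cv2.imwrite('pics/scene0c.png',cv2.resize(a[150:275,190:320],None,fx=4.6,fy=4.6,interpolation=cv2.INTER_CUBIC))
E
```

```text
(no output)
```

View pics/top0c.png

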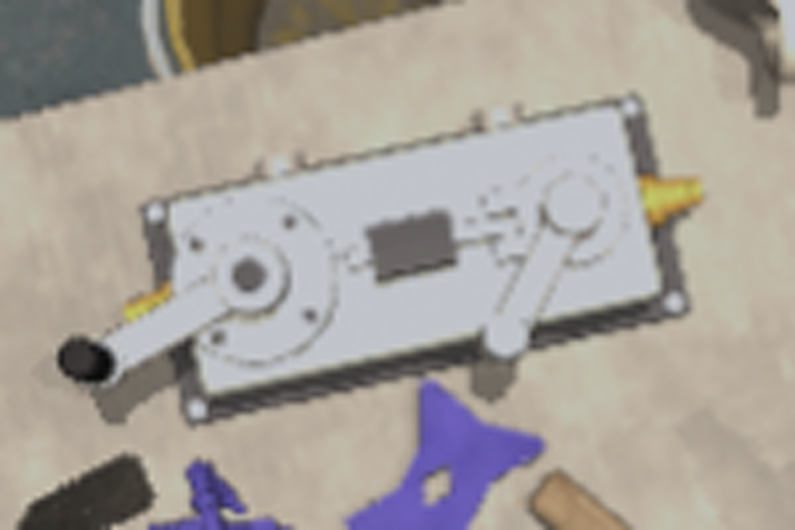

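View pics/scene0c.png

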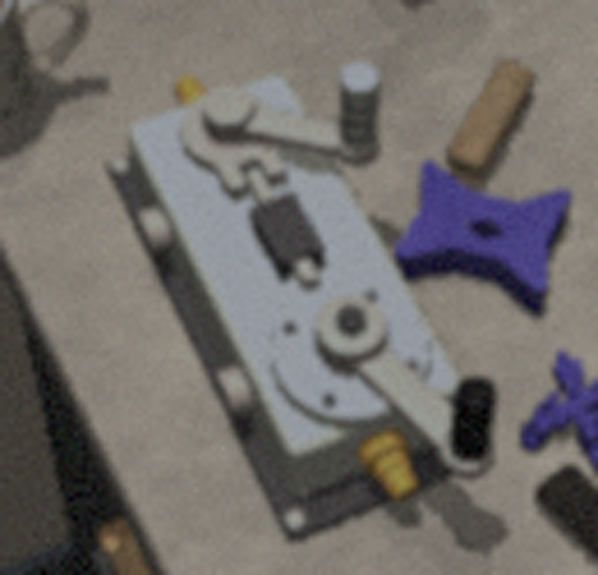

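```bash
python3 - <<'E'
from h import *
z=load('top0'); f=lambda u,v:(u/5.3+165-.4,v/5.3+145-.4)
pts=p2w(z,[f(248,274),f(575,203),f(76,360),f(503,333)],[.092,.084,.125,.125]);print(pts.round(4))
iso,sel,gi,gs=pts
print(np.linalg.norm((iso-sel)[:2]),np.linalg.norm((gi-iso)[:2]),np.linalg.norm((gs-sel)[:2]))
d=(iso-sel)[:2];yaw=np.arctan2(d[1],d[0])-np.pi/2
a=lambda v:np.degrees(np.arctan2(v[1],v[0])-yaw)
print('yaw',np.degrees(yaw),'iso',a((gi-iso)[:2]),'sel',a((gs-sel)[:2]))
# corners of foot screws
print(p2w(z,[f(155,212),f(197,410),f(675,302),f(630,105)],.0).round(4))
s=load('scene0');
for P in (iso,sel,gi,gs): print(w2p(s,P),w2p(s,P).ravel()*0+((w2p(s,P).ravel()-[190,150])*4.6))
E
```

```text
[[ 0.4818 -0.055   0.092 ]
 [ 0.5126 -0.192   0.084 ]
 [ 0.444   0.0109  0.125 ]
 [ 0.455  -0.1605  0.125 ]]
0.14041642801727766 0.07601960941889215 0.06569589159302529
yaw 12.688996433847402 iso 107.09441108614682 sel 138.58985089694008
[[ 0.519  -0.0032  0.    ]
 [ 0.4278 -0.0236  0.    ]
 [ 0.4774 -0.2428  0.    ]
 [ 0.569  -0.2228  0.    ]]
[[266.09445711 219.07147563]] [350.03450269 317.72878788]
[[239.0165676  172.33193487]] [225.47621097 102.72690039]
[[293.88863248 235.29411805]] [477.8877094  392.35294305]
[[267.92973339 167.17230661]] [358.47677361  78.9926104 ]
```

```bash
python3 - <<'E'
from h import *
z=load('top0')
n=cv2.undistortPoints(np.array([[x,y] for y in range(384) for x in range(512)],float).reshape(-1,1,2),z['mtx'],z['D']).reshape(-1,2)
R=cv2.Rodrigues(z['rvec'])[0]; d=z['d'].reshape(-1,1)
P=(np.c_[n,np.ones(len(n))]*d-z['tvec'].reshape(3))@R
P=P[d[:,0]>0]
for lo,hi in [(.06,.11),(.11,.16),(.16,.3)]:
    m=(P[:,2]>lo)&(P[:,2]<hi)&(P[:,0]>.2)&(P[:,0]<.72)&(abs(P[:,1])<.5)
    b=np.zeros((26,50),int); np.add.at(b,(((P[m,0]-.2)/.02).astype(int).clip(0,25),((P[m,1]+.5)/.02).astype(int).clip(0,49)),1)
    print(lo,hi)
    for r in range(25,-1,-1): print('%.2f '%(.2+r*.02)+''.join('#' if v>2 else '.' for v in b[r][::-1]))
E
```

```text
0.06 0.11
0.70 ...........................................#......
0.68 .......................................##..#......
0.66 .....................................#####.#......
0.64 .....................................#...#.##.....
0.62 .....................................#..##........
0.60 .....................................####.........
0.58 .......................................#..........
0.56 .......................................#..........
0.54 ..................................................
0.52 .................................###..............
0.50 ..........................##########.........##...
0.48 ..........................##########..........#...
0.46 .........................#####..###...........#...
0.44 ........................#####...##............#...
0.42 ........................#.....................##..
0.40 .........................................##....#..
0.38 ........................................##.....#..
0.36 ...............####.....................##.....##.
0.34 .............######......................##....##.
0.32 ............########.
[... 2596 characters left out ...]
.........................##.
0.42 ........................................##.....##.
0.40 ........................................###....##.
0.38 .........................................###...##.
0.36 .........................................###....##
0.34 .........................................###....##
0.32 ............................................##..##
0.30 ...........................................####.##
0.28 ...........................................####..#
0.26 ...........................................####..#
0.24 ...........................................####..#
0.22 ...........................................###....
0.20 ..................................................
```

```bash
cat > plan.py <<'E'
import numpy as np
from scipy.spatial.transform import Rotation as Ro
iso=np.array([.4818,-.055]); sel=np.array([.5126,-.192])
def cur():
    from workcell import bot
    o=bot.get_obs(); R=Ro.from_quat(o['tool_rot']); x=R.as_matrix()[:,0]
    return np.array(o['eef_pos']),np.degrees(np.arctan2(x[1],x[0])),o
def Rdown(yaw):
    c,s=np.cos(np.radians(yaw)),np.sin(np.radians(yaw))
    return np.array([[c,s,0],[s,-c,0],[0,0,-1]])
def rows(p,yaw,wps):
    """wps: list of (pos,yaw,n,closure); shift applied in the frame at row start"""
    out=[]
    for P,Y,n,c in wps:
        p0,y0=np.array(p),yaw
        for k in range(1,n+1):
            tp=p0+(np.array(P)-p0)*k/n; ty=y0+(Y-y0)*k/n
            sh=Rdown(yaw).T@(tp-p)
            sh=np.round(sh,4); t=round(-(ty-yaw),2)
            p=p+Rdown(yaw)@sh; yaw=yaw-t
            out.append([*sh.tolist(),0,0,t,c])
    for i in range(0,len(out),8): print([x for r in out[i:i+8] for x in r])
    return p,yaw
def show():
    p,y,o=cur(); print('t%.2f'%o['clock'],p.round(4),'yaw%.1f'%y,'F',o['ft_force'].round(2),'w%.3f'%o['grip_width'],'q',o['joint_pos'].round(2))
E
python3 - <<'E'
from plan import *
p,y,o=cur();show()
a=np.radians(119.8);g=iso+.075*np.array([np.cos(a),np.sin(a)])
rows(p,y,[([*g,.25],29.8,16,0)])
E
```

```text
t0.10 [0.2177 0.4497 0.3031] yaw64.2 F [ 0.77 -0.08  0.11] w0.086 q [ 1.12  0.24  0.    1.34 -0.    1.57]
[-0.0186, 0.0247, 0.0033, 0, 0, np.float64(2.15), 0, -0.0176, 0.0254, 0.0033, 0, 0, np.float64(2.15), 0, -0.0166, 0.0261, 0.0034, 0, 0, np.float64(2.14), 0, -0.0157, 0.0267, 0.0033, 0, 0, np.float64(2.15), 0, -0.0146, 0.0272, 0.0033, 0, 0, np.float64(2.15), 0, -0.0136, 0.0277, 0.0033, 0, 0, np.float64(2.15), 0, -0.0126, 0.0283, 0.0033, 0, 0, np.float64(2.15), 0, -0.0115, 0.0287, 0.0033, 0, 0, np.float64(2.14), 0]
[-0.0104, 0.0291, 0.0034, 0, 0, np.float64(2.15), 0, -0.0093, 0.0295, 0.0033, 0, 0, np.float64(2.15), 0, -0.0082, 0.0298, 0.0033, 0, 0, np.float64(2.15), 0, -0.0071, 0.0301, 0.0033, 0, 0, np.float64(2.15), 0, -0.006, 0.0303, 0.0033, 0, 0, np.float64(2.15), 0, -0.0048, 0.0306, 0.0034, 0, 0, np.float64(2.14), 0, -0.0036, 0.0307, 0.0033, 0, 0, np.float64(2.15), 0, -0.0026, 0.0308, 0.0033, 0, 0, np.float64(2.15), 0]
```

Emit:
{"api": "drive_tool", "payload": {
  "steps": [-0.0186, 0.0247, 0.0033, 0, 0, 2.15, 0, -0.0176, 0.0254, 0.0033, 0, 0, 2.15, 0, -0.0166, 0.0261, 0.0033, 0, 0, 2.15, 0, -0.0157, 0.0267, 0.0033, 0, 0, 2.15, 0, -0.0146, 0.0272, 0.0033, 0, 0, 2.15, 0, -0.0136, 0.0277, 0.0033, 0, 0, 2.15, 0, -0.0126, 0.0283, 0.0033, 0, 0, 2.15, 0, -0.0115, 0.0287, 0.0033, 0, 0, 2.15, 0]
}}

```text
clock: 0.77
eef_pos: [0.3314, 0.2287, 0.2771]
tool_rot: [0.917, 0.398, -0.0, 0.0]
ft_force: [1.5, 0.5, -0.4]
grip_width: 0.0427
```

Emit:
{"api": "drive_tool", "payload": {
  "steps": [-0.0104, 0.0291, 0.0033, 0, 0, 2.15, 0, -0.0093, 0.0295, 0.0033, 0, 0, 2.15, 0, -0.0082, 0.0298, 0.0033, 0, 0, 2.15, 0, -0.0071, 0.0301, 0.0033, 0, 0, 2.15, 0, -0.006, 0.0303, 0.0033, 0, 0, 2.15, 0, -0.0048, 0.0306, 0.0033, 0, 0, 2.15, 0, -0.0036, 0.0307, 0.0033, 0, 0, 2.15, 0, -0.0026, 0.0308, 0.0033, 0, 0, 2.15, 0]
}}

```text
clock: 1.43
eef_pos: [0.4447, 0.0088, 0.2506]
tool_rot: [0.967, 0.256, -0.0, -0.0]
ft_force: [0.4, 0.9, -0.5]
grip_width: 0.0428
```

Emit:
{"api": "drive_tool", "payload": {
  "steps": [0, 0, 0, 0, 0, 0, 0, 0, 0, 0, 0, 0, 0, 0]
}}

```text
clock: 1.6
eef_pos: [0.4446, 0.0091, 0.2504]
tool_rot: [0.967, 0.255, -0.001, -0.0]
ft_force: [0.0, -0.3, -0.3]
grip_width: 0.0426
```

```bash
python3 - <<'E'
from plan import *
import cv2
from workcell import vision
show(); p,y,o=cur()
m=vision.camera_model('wrist');im,d=vision.camera('wrist')
cv2.imwrite('pics/w1.png',im[:,:,::-1])
np.savez('w1.npz',d=d,**{k:np.array(v) for k,v in m.items()})
show()
from h import *
z=load('w1')
print(w2p(z,[[*iso,.092],[.4445,.0101,.125],[.4445,.0101,.105]]))
E
```

```text
t1.60 [0.4446 0.0091 0.2504] yaw29.6 F [ 0.   -0.28 -0.33] w0.043 q [ 0.02  0.17 -0.23  1.17  0.    1.07]
t1.65 [0.4441 0.01   0.2506] yaw29.7 F [ 0.39 -0.28  0.49] w0.043 q [ 0.02  0.16 -0.23  1.17  0.    1.07]
[[258.50445381 279.83445178]
 [258.5514722  214.75715901]
 [258.43261621 204.54534833]]
```

View pics/w1.png

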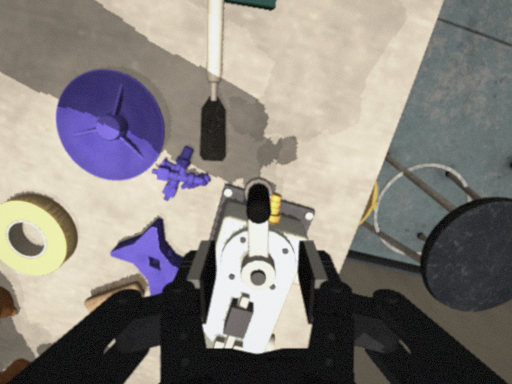

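Emit:
{"api": "drive_tool", "payload": {
  "steps": [0, 0, 0.03, 0, 0, 0, 0, 0, 0, 0.03, 0, 0, 0, 0, 0, 0, 0.02, 0, 0, 0, 0, 0, 0, 0.0124, 0, 0, 0, 0, 0, 0, 0, 0, 0, 0, 0]
}}

```text
clock: 2.07
eef_pos: [0.4418, 0.0116, 0.1561]
tool_rot: [0.966, 0.258, -0.003, -0.001]
ft_force: [-0.1, -0.7, 0.6]
grip_width: 0.0426
```

```bash
python3 - <<'E'
from plan import *
show()
# rigid rotation about iso axis for arc, measured TCP
p,y,o=cur()
r=p[:2]-iso; print(np.linalg.norm(r),np.degrees(np.arctan2(r[1],r[0])))
# first close the gap: 10mm forward along tool x, then arc rows of 3 deg
a0=119.8;R=.075
# in tool frame: chord per d deg for rows
for d in (1.5,2,3,4): print(d,(R*np.sin(np.radians(d)))*1e3,(R*(1-np.cos(np.radians(d))))*1e3)
E
```

```text
t2.07 [0.4418 0.0116 0.1561] yaw29.9 F [-0.07 -0.72  0.57] w0.043 q [ 0.03  0.26 -0.39  0.93  0.    1.07]
0.07770545157523855 120.97373697046868
1.5 1.9632711230904865 0.02570062683320551
2 2.617462252687573 0.04568797356781784
3 3.9251967182207874 0.10278489340696251
4 5.231735530809398 0.18269623051318515
```

Emit:
{"api": "drive_tool", "payload": {
  "steps": [0.004, 0.001, -0.001, 0, 0, 0, 0, 0.004, 0.001, 0, 0, 0, 0, 0, 0.002, 0, 0, 0, 0, 0, 0, 0.001, 0, 0, 0, 0, 0, 0]
}}

```text
clock: 2.4
eef_pos: [0.4566, 0.0146, 0.161]
tool_rot: [0.966, 0.257, 0.002, 0.0]
ft_force: [0.3, 1.2, 0.3]
grip_width: 0.0427
```

Emit:
{"api": "drive_tool", "payload": {
  "steps": [0.002, 0.0, 0, 0, 0, 0, 0, 0.001, 0.0, 0, 0, 0, 0, 0, 0, 0, 0, 0, 0, 0, 0]
}}

```text
clock: 2.65
eef_pos: [0.4572, 0.0152, 0.1599]
tool_rot: [0.966, 0.257, -0.001, 0.0]
ft_force: [-3.3, -2.9, 3.5]
grip_width: 0.0427
```

```bash
cat >> plan.py <<'E'
def st(hub,sgn,lead=.0123):
    """sgn -1 clockwise. prints tangential force etc. assuming pad contact: lever angle"""
    p,y,o=cur(); r=p[:2]-hub
    R=np.linalg.norm(r); th=np.degrees(np.arctan2(r[1],r[0]))
    x=np.array([np.cos(np.radians(y)),np.sin(np.radians(y))]); yy=np.array([x[1],-x[0]])
    f=o['ft_force'][:2]
    print('t%.2f'%o['clock'],'hubtool',(x@r*1e3).round(1),(yy@r*1e3).round(1),'th%.1f'%th,'yaw%.2f'%y,'z%.4f'%p[2],'Fx %.2f Fy %.2f Fz %.2f'%(f@x,f@yy,o['ft_force'][2]),'w%.4f'%o['grip_width'])
E
python3 -c "
from plan import *
st(iso,-1)"
```

```text
t2.65 hubtool 13.5 -73.2 th109.3 yaw29.76 z0.1599 Fx -4.29 Fy 0.83 Fz 3.52 w0.0427
```

Emit:
{"api": "drive_tool", "payload": {
  "steps": [0.0033, 0.0006, 0, 0, 0, 2.5, 0, 0.0033, 0.0006, 0, 0, 0, 2.5, 0, 0.0033, 0.0006, 0, 0, 0, 2.5, 0, 0.0033, 0.0006, 0, 0, 0, 2.5, 0]
}}

```text
clock: 2.98
eef_pos: [0.4699, 0.0186, 0.1597]
tool_rot: [0.985, 0.17, -0.001, 0.001]
ft_force: [-2.7, -2.6, 3.1]
grip_width: 0.043
```

```bash
python3 -c "
from plan import *
st(iso,-1)"
```

```text
t2.98 hubtool 13.5 -73.3 th99.2 yaw19.61 z0.1597 Fx -3.43 Fy 1.50 Fz 3.14 w0.0430
```

Emit:
{"api": "drive_tool", "payload": {
  "steps": [0.0033, 0.0006, 0, 0, 0, 2.5, 0, 0.0033, 0.0006, 0, 0, 0, 2.5, 0, 0.0033, 0.0006, 0, 0, 0, 2.5, 0, 0.0033, 0.0006, 0, 0, 0, 2.5, 0, 0.0033, 0.0006, 0, 0, 0, 2.5, 0, 0.0033, 0.0006, 0, 0, 0, 2.5, 0]
}}

```text
clock: 3.48
eef_pos: [0.4895, 0.0196, 0.1593]
tool_rot: [0.999, 0.04, -0.001, 0.001]
ft_force: [-4.7, -3.1, 2.8]
grip_width: 0.0428
```

```bash
python3 -c "
from plan import *
st(iso,-1)"
```

```text
t3.48 hubtool 13.7 -73.8 th84.1 yaw4.62 z0.1593 Fx -4.93 Fy 2.74 Fz 2.76 w0.0428
```

Emit:
{"api": "drive_tool", "payload": {
  "steps": [0.00165, 0.0004, 0, 0, 0, 1.25, 0, 0.00165, 0.0004, 0, 0, 0, 1.25, 0, 0, 0, 0, 0, 0, 0, 0]
}}

```text
clock: 3.73
eef_pos: [0.4934, 0.0194, 0.1593]
tool_rot: [1.0, 0.019, -0.001, 0.0]
ft_force: [-2.7, -3.1, 1.7]
grip_width: 0.0426
```

Emit:
{"api": "drive_tool", "payload": {
  "steps": [0.00165, 0.0004, 0, 0, 0, 1.25, 0, 0.00165, 0.0004, 0, 0, 0, 1.25, 0, 0, 0, 0, 0, 0, 0, 0]
}}

```text
clock: 3.98
eef_pos: [0.4967, 0.0188, 0.1593]
tool_rot: [1.0, -0.002, -0.001, 0.0]
ft_force: [-3.9, -2.8, 1.3]
grip_width: 0.0429
```

```bash
python3 -c "
from plan import *
st(iso,-1)"
```

```text
t3.98 hubtool 14.6 -73.9 th78.6 yaw-0.25 z0.1593 Fx -3.93 Fy 2.84 Fz 1.28 w0.0429
```

Emit:
{"api": "drive_tool", "payload": {
  "steps": [0.00165, 0.0005, 0, 0, 0, 1.25, 0, 0.00165, 0.0005, 0, 0, 0, 1.25, 0, 0, 0, 0, 0, 0, 0, 0]
}}

```text
clock: 4.23
eef_pos: [0.5001, 0.0181, 0.1593]
tool_rot: [1.0, -0.024, -0.001, -0.0]
ft_force: [-3.8, -1.1, 0.3]
grip_width: 0.0425
```

Emit:
{"api": "drive_tool", "payload": {
  "steps": [0.00165, 0.0004, 0, 0, 0, 1.25, 0, 0.00165, 0.0004, 0, 0, 0, 1.25, 0, 0, 0, 0, 0, 0, 0, 0]
}}

```text
clock: 4.48
eef_pos: [0.5037, 0.0172, 0.1594]
tool_rot: [0.999, -0.046, -0.0, -0.0]
ft_force: [-3.5, -0.4, -0.2]
grip_width: 0.0426
```

Emit:
{"api": "drive_tool", "payload": {
  "steps": [0.00165, 0.0004, 0, 0, 0, 1.25, 0, 0.00165, 0.0004, 0, 0, 0, 1.25, 0, 0, 0, 0, 0, 0, 0, 0]
}}

```text
clock: 4.73
eef_pos: [0.5071, 0.0161, 0.1594]
tool_rot: [0.998, -0.068, -0.0, -0.0]
ft_force: [-3.3, 0.0, -2.6]
grip_width: 0.0425
```

Emit:
{"api": "drive_tool", "payload": {
  "steps": [0.00165, 0.0004, 0, 0, 0, 1.25, 0, 0.00165, 0.0004, 0, 0, 0, 1.25, 0, 0, 0, 0, 0, 0, 0, 0]
}}

```text
clock: 4.98
eef_pos: [0.5104, 0.0149, 0.1595]
tool_rot: [0.996, -0.09, -0.0, -0.0]
ft_force: [-3.2, 1.9, -2.7]
grip_width: 0.0427
```

```bash
python3 -c "
from plan import *
st(iso,-1)"
```

```text
t4.98 hubtool 15.7 -73.9 th67.7 yaw-10.29 z0.1595 Fx -3.48 Fy -1.26 Fz -2.69 w0.0427
```

Emit:
{"api": "drive_tool", "payload": {
  "steps": [0.00165, 0.0004, 0, 0, 0, 1.35, 0, 0.00165, 0.0004, 0, 0, 0, 1.35, 0, 0, 0, 0, 0, 0, 0, 0]
}}

```text
clock: 5.23
eef_pos: [0.5136, 0.0134, 0.1595]
tool_rot: [0.994, -0.113, 0.0, -0.0]
ft_force: [-4.3, 1.5, -3.3]
grip_width: 0.0423
```

Emit:
{"api": "drive_tool", "payload": {
  "steps": [0.00165, 0.0004, 0, 0, 0, 1.35, 0, 0.00165, 0.0004, 0, 0, 0, 1.35, 0, 0, 0, 0, 0, 0, 0, 0]
}}

```text
clock: 5.48
eef_pos: [0.5166, 0.0119, 0.1596]
tool_rot: [0.991, -0.136, 0.0, -0.0]
ft_force: [-3.5, 2.6, -3.3]
grip_width: 0.0427
```

Emit:
{"api": "drive_tool", "payload": {
  "steps": [0.00165, 0.0004, 0, 0, 0, 1.35, 0, 0.00165, 0.0004, 0, 0, 0, 1.35, 0, 0, 0, 0, 0, 0, 0, 0]
}}

```text
clock: 5.73
eef_pos: [0.5195, 0.0101, 0.1596]
tool_rot: [0.987, -0.159, 0.0, -0.0]
ft_force: [-3.8, 2.1, -2.8]
grip_width: 0.0426
```

Emit:
{"api": "drive_tool", "payload": {
  "steps": [0.00165, 0.0004, 0, 0, 0, 1.35, 0, 0.00165, 0.0004, 0, 0, 0, 1.35, 0, 0, 0, 0, 0, 0, 0, 0]
}}

```text
clock: 5.98
eef_pos: [0.5223, 0.0084, 0.1597]
tool_rot: [0.983, -0.182, 0.0, -0.0]
ft_force: [-3.2, 3.9, -4.5]
grip_width: 0.0429
```

```bash
python3 -c "
from plan import *
st(iso,-1)"
```

```text
t5.98 hubtool 15.0 -73.7 th57.4 yaw-21.03 z0.1597 Fx -4.38 Fy -2.52 Fz -4.45 w0.0429
```

Emit:
{"api": "drive_tool", "payload": {
  "steps": [0.00165, 0.0003, 0.0003, 0, 0, 1.3, 0, 0.00165, 0.0003, 0.0003, 0, 0, 1.3, 0, 0, 0, 0, 0, 0, 0, 0]
}}

```text
clock: 6.23
eef_pos: [0.5253, 0.0064, 0.1596]
tool_rot: [0.979, -0.205, 0.0, -0.0]
ft_force: [-3.7, 2.5, -0.5]
grip_width: 0.0428
```

Emit:
{"api": "drive_tool", "payload": {
  "steps": [0.00165, 0.0003, 0, 0, 0, 1.3, 0, 0.00165, 0.0003, 0, 0, 0, 1.3, 0, 0, 0, 0, 0, 0, 0, 0]
}}

```text
clock: 6.48
eef_pos: [0.5272, 0.0047, 0.1596]
tool_rot: [0.974, -0.227, -0.001, -0.0]
ft_force: [-6.8, 2.4, 0.9]
grip_width: 0.0425
```

Emit:
{"api": "drive_tool", "payload": {
  "steps": [0.0015, 0.0003, 0, 0, 0, 1.2, 0, 0, 0, 0, 0, 0, 0, 0]
}}

```text
clock: 6.65
eef_pos: [0.5278, 0.004, 0.1595]
tool_rot: [0.972, -0.237, -0.001, -0.0]
ft_force: [-7.9, 3.7, 3.6]
grip_width: 0.0426
```

```bash
python3 -c "
from plan import *
st(iso,-1)"
```

```text
t6.65 hubtool 13.6 -73.6 th52.1 yaw-27.40 z0.1595 Fx -8.69 Fy 0.38 Fz 3.63 w0.0426
```

Emit:
{"api": "drive_tool", "payload": {
  "steps": [0.0015, 0.0003, -0.0002, 0, 0, 1.0, 0, 0, 0, 0, 0, 0, 0, 0]
}}

```text
clock: 6.82
eef_pos: [0.5283, 0.0034, 0.1595]
tool_rot: [0.969, -0.245, -0.002, -0.001]
ft_force: [-9.4, 5.5, 3.3]
grip_width: 0.0427
```

```bash
python3 -c "
from plan import *
st(iso,-1)"
```

```text
t6.82 hubtool 13.1 -73.5 th51.5 yaw-28.37 z0.1595 Fx -10.93 Fy -0.37 Fz 3.34 w0.0427
```

Emit:
{"api": "drive_tool", "payload": {
  "steps": [0.0013, 0.0002, 0, 0, 0, 0.7, 0, 0, 0, 0, 0, 0, 0, 0]
}}

```text
clock: 6.98
eef_pos: [0.5288, 0.0029, 0.1594]
tool_rot: [0.968, -0.251, -0.003, -0.001]
ft_force: [-10.8, 5.9, 4.4]
grip_width: 0.0427
```

```bash
python3 -c "
from plan import *
st(iso,-1);st(iso,-1)"
```

```text
t6.98 hubtool 13.0 -73.5 th50.9 yaw-29.05 z0.1594 Fx -12.34 Fy 0.06 Fz 4.38 w0.0427
t6.98 hubtool 13.0 -73.5 th50.9 yaw-29.05 z0.1594 Fx -12.34 Fy 0.06 Fz 4.38 w0.0427
```

Emit:
{"api": "drive_tool", "payload": {
  "steps": [-0.004, 0, 0, 0, 0, 0, 0, -0.007, 0, 0, 0, 0, 0, 0, -0.005, 0, 0, 0, 0, 0, 0, 0, 0, -0.02, 0, 0, 0, 0, 0, 0, -0.03, 0, 0, 0, 0, 0, 0, -0.03, 0, 0, 0, 0, 0, 0, 0, 0, 0, 0, 0]
}}

```text
clock: 7.57
eef_pos: [0.5213, 0.0094, 0.2465]
tool_rot: [0.968, -0.251, 0.007, -0.002]
ft_force: [1.4, -0.6, 0.9]
grip_width: 0.0426
```

```bash
python3 - <<'E'
from plan import *
from workcell import vision
from h import *
show()
m=vision.camera_model('wrist');im,d=vision.camera('wrist')
cv2.imwrite('pics/w2.png',im[:,:,::-1])
z={k:np.array(v) for k,v in m.items()}
print(w2p(z,[[*iso,.092],[*sel,.084],[*(sel+.065*np.array([np.cos(np.radians(152.7)),np.sin(np.radians(152.7))])),.125]]))
p,y,o=cur(); print(p,y)
np.savez('w2.npz',**z)
th=152.7
g=sel+.065*np.array([np.cos(np.radians(th)),np.sin(np.radians(th))])
print('selgrip',g)
rows(p,y,[([*g,.24],62.7,15,0)])
E
```

```text
t7.57 [0.5213 0.0094 0.2465] yaw-29.1 F [ 1.37 -0.6   0.9 ] w0.043 q [ 0.02  0.3  -0.06  1.19 -0.    2.1 ]
[[251.56030374 284.22213478]
 [344.52579655 365.8111302 ]
 [284.40377062 407.08731036]]
[0.52037352 0.00944441 0.24389483] -29.126734151451444
selgrip [ 0.45483988 -0.16218778]
[0.0018, 0.0121, 0.0003, 0, 0, np.float64(-6.12), 0, 0.0004, 0.0123, 0.0002, 0, 0, np.float64(-6.12), 0, -0.0009, 0.0122, 0.0003, 0, 0, np.float64(-6.13), 0, -0.0021, 0.012, 0.0002, 0, 0, np.float64(-6.12), 0, -0.0034, 0.0118, 0.0003, 0, 0, np.float64(-6.12), 0, -0.0047, 0.0113, 0.0003, 0, 0, np.float64(-6.12), 0, -0.0058, 0.0108, 0.0002, 0, 0, np.float64(-6.12), 0, -0.007, 0.0101, 0.0003, 0, 0, np.float64(-6.12), 0]
[-0.008, 0.0092, 0.0002, 0, 0, np.float64(-6.13), 0, -0.0089, 0.0084, 0.0003, 0, 0, np.float64(-6.12), 0, -0.0098, 0.0074, 0.0003, 0, 0, np.float64(-6.12), 0, -0.0105, 0.0063, 0.0002, 0, 0, np.float64(-6.12), 0, -0.0111, 0.0051, 0.0003, 0, 0, np.float64(-6.12), 0, -0.0116, 0.0039, 0.0002, 0, 0, np.float64(-6.12), 0, -0.012, 0.0027, 0.0003, 0, 0, np.float64(-6.13), 0]
```

View pics/w2.png

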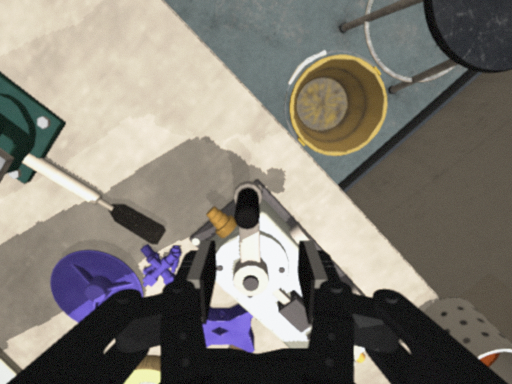

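Emit:
{"api": "drive_tool", "payload": {
  "steps": [0.0018, 0.0121, 0.0003, 0, 0, -6.12, 0, 0.0004, 0.0123, 0.0002, 0, 0, -6.12, 0, -0.0009, 0.0122, 0.0003, 0, 0, -6.13, 0, -0.0021, 0.012, 0.0002, 0, 0, -6.12, 0, -0.0034, 0.0118, 0.0003, 0, 0, -6.12, 0, -0.0047, 0.0113, 0.0003, 0, 0, -6.12, 0, -0.0058, 0.0108, 0.0002, 0, 0, -6.12, 0, -0.007, 0.0101, 0.0003, 0, 0, -6.12, 0]
}}

```text
clock: 8.28
eef_pos: [0.4822, -0.0828, 0.2367]
tool_rot: [0.985, 0.175, 0.0, 0.0]
ft_force: [0.6, 0.3, -0.2]
grip_width: 0.0425
```

Emit:
{"api": "drive_tool", "payload": {
  "steps": [-0.008, 0.0092, 0.0002, 0, 0, -6.13, 0, -0.0089, 0.0084, 0.0003, 0, 0, -6.12, 0, -0.0098, 0.0074, 0.0003, 0, 0, -6.12, 0, -0.0105, 0.0063, 0.0002, 0, 0, -6.12, 0, -0.0111, 0.0051, 0.0003, 0, 0, -6.12, 0, -0.0116, 0.0039, 0.0002, 0, 0, -6.12, 0, -0.012, 0.0027, 0.0003, 0, 0, -6.13, 0, 0, 0, 0, 0, 0, 0, 0]
}}

```text
clock: 8.95
eef_pos: [0.4511, -0.1637, 0.2349]
tool_rot: [0.854, 0.52, -0.0, 0.001]
ft_force: [0.4, -0.2, -0.3]
grip_width: 0.043
```

```bash
python3 - <<'E'
from plan import *
from workcell import vision
from h import *
show()
m=vision.camera_model('wrist');im,d=vision.camera('wrist')
cv2.imwrite('pics/w3.png',im[:,:,::-1])
z={k:np.array(v) for k,v in m.items()}
np.savez('w3.npz',d=d,**z)
print(w2p(z,[[*iso,.092],[*sel,.084],[*(sel+.065*np.array([np.cos(np.radians(152.7)),np.sin(np.radians(152.7))])),.125]]))
im,d=vision.camera('top')
cv2.imwrite('pics/top3.png',cv2.resize(im[100:300,100:400,::-1],None,fx=2.6,fy=2.6,interpolation=cv2.INTER_CUBIC))
E
```

```text
t8.95 [ 0.4511 -0.1637  0.2349] yaw62.7 F [ 0.36 -0.18 -0.26] w0.043 q [-0.35  0.24 -0.18  1.15 -0.    0.13]
[[408.80373918 177.81391363]
 [260.84328301 278.34311017]
 [262.00388454 229.10354011]]
```

View pics/w3.png

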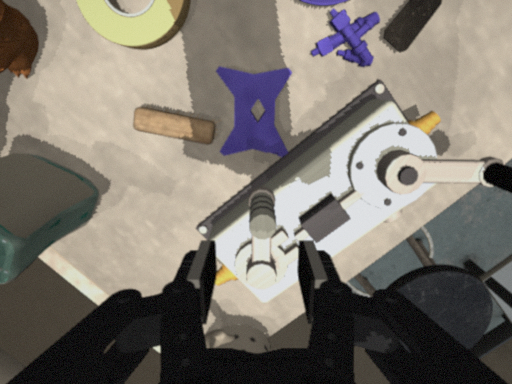

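View pics/top3.png

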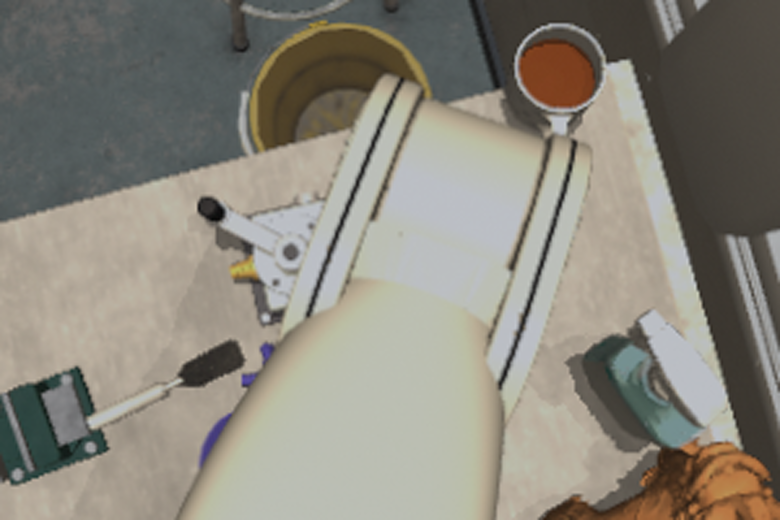

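```bash
python3 - <<'E'
import cv2
a=cv2.imread('pics/w3.png');cv2.imwrite('pics/w3c.png',cv2.resize(a[170:310,190:370],None,fx=4.2,fy=4.2,interpolation=cv2.INTER_CUBIC))
E
```

```text
(no output)
```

View pics/w3c.png

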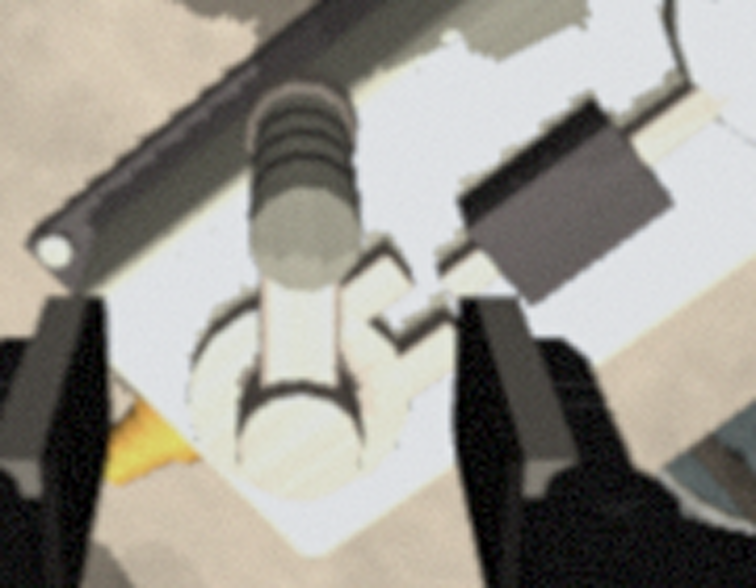

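Emit:
{"api": "drive_tool", "payload": {
  "steps": [0.002, 0.0026, 0.02, 0, 0, 0, 0, 0, 0, 0.025, 0, 0, 0, 0, 0, 0, 0.02, 0, 0, 0, 0, 0, 0, 0.01, 0, 0, 0, 0, 0, 0, 0, 0, 0, 0, 0, 0, 0, 0, 0, 0, 0, 0]
}}

```text
clock: 9.55
eef_pos: [0.4549, -0.1608, 0.1599]
tool_rot: [0.854, 0.52, -0.0, -0.001]
ft_force: [0.2, 0.5, -0.4]
grip_width: 0.0428
```

```bash
python3 -c "
from plan import *
show();st(sel,1)"
```

```text
t9.55 [ 0.4549 -0.1608  0.1599] yaw62.7 F [ 0.17  0.54 -0.44] w0.043 q [-0.34  0.32 -0.28  0.97  0.    0.14]
t9.55 hubtool 1.3 -65.6 th151.6 yaw62.68 z0.1599 Fx 0.56 Fy -0.10 Fz -0.44 w0.0428
```

Emit:
{"api": "drive_tool", "payload": {
  "steps": [-0.004, 0, 0, 0, 0, 0, 0, -0.004, 0, 0, 0, 0, 0, 0, -0.003, 0, 0, 0, 0, 0, 0, -0.0015, 0, 0, 0, 0, 0, 0, -0.001, 0, 0, 0, 0, 0, 0, 0, 0, 0, 0, 0, 0, 0]
}}

```text
clock: 10.05
eef_pos: [0.4495, -0.1732, 0.1612]
tool_rot: [0.854, 0.52, 0.002, 0.0]
ft_force: [2.2, 3.4, 3.6]
grip_width: 0.0424
```

```bash
python3 -c "
from plan import *
st(sel,1)"
```

```text
t10.05 hubtool -12.3 -64.7 th163.4 yaw62.70 z0.1612 Fx 4.04 Fy 0.45 Fz 3.63 w0.0424
```

Emit:
{"api": "drive_tool", "payload": {
  "steps": [-0.0029, 0.0006, 0, 0, 0, -2.5, 0, -0.0029, 0.0006, 0, 0, 0, -2.5, 0, 0, 0, 0, 0, 0, 0, 0]
}}

```text
clock: 10.3
eef_pos: [0.4481, -0.179, 0.1612]
tool_rot: [0.83, 0.558, 0.001, 0.0]
ft_force: [3.0, 3.5, 3.5]
grip_width: 0.0426
```

```bash
python3 -c "
from plan import *
st(sel,1)"
```

```text
t10.30 hubtool -12.4 -64.7 th168.6 yaw67.77 z0.1612 Fx 4.33 Fy 1.43 Fz 3.55 w0.0426
```

Emit:
{"api": "drive_tool", "payload": {
  "steps": [-0.0029, 0.0006, 0, 0, 0, -2.5, 0, -0.0029, 0.0006, 0, 0, 0, -2.5, 0, 0, 0, 0, 0, 0, 0, 0]
}}

```text
clock: 10.55
eef_pos: [0.447, -0.1849, 0.161]
tool_rot: [0.805, 0.593, 0.001, 0.0]
ft_force: [1.9, 4.3, 2.9]
grip_width: 0.0428
```

```bash
python3 -c "
from plan import *
st(sel,1)"
```

```text
t10.55 hubtool -12.7 -64.7 th173.8 yaw72.71 z0.1610 Fx 4.70 Fy 0.53 Fz 2.86 w0.0428
```

Past the lock limit (about 0.17 rad) with no rise in force, so the selector is free.

Emit:
{"api": "drive_tool", "payload": {
  "steps": [-0.0029, 0.0006, 0, 0, 0, -2.5, 0, -0.0029, 0.0006, 0, 0, 0, -2.5, 0, -0.0029, 0.0006, 0, 0, 0, -2.5, 0, -0.0029, 0.0006, 0, 0, 0, -2.5, 0, -0.0029, 0.0006, 0, 0, 0, -2.5, 0, -0.0029, 0.0006, 0, 0, 0, -2.5, 0]
}}

```text
clock: 11.05
eef_pos: [0.4474, -0.2022, 0.161]
tool_rot: [0.721, 0.693, 0.001, 0.0]
ft_force: [3.4, 5.6, 3.3]
grip_width: 0.0425
```

```bash
python3 -c "
from plan import *
st(sel,1)"
```

```text
t11.05 hubtool -12.8 -64.7 th-171.1 yaw87.75 z0.1610 Fx 5.70 Fy 3.20 Fz 3.34 w0.0425
```

Emit:
{"api": "drive_tool", "payload": {
  "steps": [-0.0029, 0.0006, 0, 0, 0, -2.5, 0, -0.0029, 0.0006, 0, 0, 0, -2.5, 0, -0.0029, 0.0006, 0, 0, 0, -2.5, 0, -0.0029, 0.0006, 0, 0, 0, -2.5, 0, -0.0029, 0.0006, 0, 0, 0, -2.5, 0, -0.0029, 0.0006, 0, 0, 0, -2.5, 0]
}}

```text
clock: 11.55
eef_pos: [0.4516, -0.2189, 0.1605]
tool_rot: [0.624, 0.781, 0.001, -0.0]
ft_force: [2.4, 6.2, 2.3]
grip_width: 0.0425
```

```bash
python3 -c "
from plan import *
st(sel,1)"
```

```text
t11.55 hubtool -12.8 -65.4 th-156.2 yaw102.76 z0.1605 Fx 5.56 Fy 3.68 Fz 2.27 w0.0425
```

Emit:
{"api": "drive_tool", "payload": {
  "steps": [-0.0029, 0.0009, 0, 0, 0, -2.5, 0, -0.0029, 0.0008, 0, 0, 0, -2.5, 0, -0.0029, 0.0008, 0, 0, 0, -2.5, 0, -0.0029, 0.0007, 0, 0, 0, -2.5, 0, -0.0029, 0.0007, 0, 0, 0, -2.5, 0, -0.0029, 0.0007, 0, 0, 0, -2.5, 0]
}}

```text
clock: 12.05
eef_pos: [0.4605, -0.2336, 0.1602]
tool_rot: [0.517, 0.856, 0.001, -0.002]
ft_force: [-0.2, 5.2, 3.3]
grip_width: 0.0428
```

```bash
python3 -c "
from plan import *
st(sel,1);show()"
```

```text
t12.05 hubtool -12.6 -65.5 th-141.4 yaw117.75 z0.1602 Fx 4.71 Fy 2.22 Fz 3.34 w0.0428
t12.05 [ 0.4605 -0.2336  0.1602] yaw117.7 F [-0.23  5.2   3.34] w0.043 q [-0.47  0.38 -0.19  1.    0.   -0.95]
```

Emit:
{"api": "drive_tool", "payload": {
  "steps": [-0.0029, 0.0007, 0, 0, 0, -2.5, 0, -0.0029, 0.0007, 0, 0, 0, -2.5, 0, 0, 0, 0, 0, 0, 0, 0]
}}

```text
clock: 12.3
eef_pos: [0.4645, -0.2385, 0.16]
tool_rot: [0.48, 0.877, 0.0, -0.001]
ft_force: [-1.4, 4.1, 2.1]
grip_width: 0.0428
```

```bash
python3 -c "
from plan import *
st(sel,1)"
```

```text
t12.30 hubtool -13.2 -65.6 th-135.9 yaw122.67 z0.1600 Fx 4.21 Fy 1.06 Fz 2.15 w0.0428
```

Emit:
{"api": "drive_tool", "payload": {
  "steps": [-0.0029, 0.0006, 0, 0, 0, -2.5, 0, -0.0029, 0.0006, 0, 0, 0, -2.5, 0, 0, 0, 0, 0, 0, 0, 0]
}}

```text
clock: 12.55
eef_pos: [0.4687, -0.2427, 0.1599]
tool_rot: [0.441, 0.897, 0.0, -0.001]
ft_force: [-0.7, 3.1, 3.3]
grip_width: 0.0429
```

Emit:
{"api": "drive_tool", "payload": {
  "steps": [-0.0023, 0.0005, 0, 0, 0, -2.0, 0, 0, 0, 0, 0, 0, 0, 0]
}}

```text
clock: 12.72
eef_pos: [0.4704, -0.2442, 0.1598]
tool_rot: [0.426, 0.905, 0.0, -0.001]
ft_force: [-1.7, 4.8, 2.5]
grip_width: 0.0428
```

```bash
python3 -c "
from plan import *
st(sel,1)"
```

```text
t12.72 hubtool -13.3 -65.8 th-129.0 yaw129.60 z0.1598 Fx 4.79 Fy 1.73 Fz 2.48 w0.0428
```

Emit:
{"api": "drive_tool", "payload": {
  "steps": [-0.0023, 0.0005, 0, 0, 0, -2.0, 0, 0, 0, 0, 0, 0, 0, 0]
}}

```text
clock: 12.88
eef_pos: [0.4723, -0.2457, 0.1598]
tool_rot: [0.41, 0.912, 0.0, -0.001]
ft_force: [-1.5, 5.8, 1.5]
grip_width: 0.0429
```

Emit:
{"api": "drive_tool", "payload": {
  "steps": [-0.0015, 0.0003, 0, 0, 0, -1.3, 0, 0, 0, 0, 0, 0, 0, 0]
}}

```text
clock: 13.05
eef_pos: [0.4735, -0.2466, 0.1598]
tool_rot: [0.4, 0.917, 0.0, -0.001]
ft_force: [-0.9, 4.9, 0.6]
grip_width: 0.0429
```

```bash
python3 -c "
from plan import *
st(sel,1)"
```

```text
t13.05 hubtool -13.4 -65.8 th-125.6 yaw132.89 z0.1598 Fx 4.15 Fy 2.68 Fz 0.58 w0.0429
```

Emit:
{"api": "drive_tool", "payload": {
  "steps": [-0.0015, 0.0004, 0, 0, 0, -1.3, 0, 0, 0, 0, 0, 0, 0, 0]
}}

```text
clock: 13.22
eef_pos: [0.4746, -0.2473, 0.1598]
tool_rot: [0.389, 0.921, 0.0, -0.002]
ft_force: [-2.4, 6.6, 2.0]
grip_width: 0.0427
```

Emit:
{"api": "drive_tool", "payload": {
  "steps": [-0.0013, 0.0004, 0, 0, 0, -1.0, 0, 0, 0, 0, 0, 0, 0, 0]
}}

```text
clock: 13.38
eef_pos: [0.4754, -0.2476, 0.1598]
tool_rot: [0.381, 0.925, 0.0, -0.002]
ft_force: [-3.1, 6.0, 2.8]
grip_width: 0.0426
```

```bash
python3 -c "
from plan import *
st(sel,1)"
```

```text
t13.38 hubtool -12.8 -65.7 th-123.8 yaw135.19 z0.1598 Fx 6.44 Fy 2.02 Fz 2.83 w0.0426
```

Force begins to rise, so this is the stop. I'll press on in small steps to about 11 N.

Emit:
{"api": "drive_tool", "payload": {
  "steps": [-0.0014, 0.0003, 0, 0, 0, -0.8, 0, 0, 0, 0, 0, 0, 0, 0]
}}

```text
clock: 13.55
eef_pos: [0.4761, -0.248, 0.1597]
tool_rot: [0.375, 0.927, 0.001, -0.003]
ft_force: [-5.3, 7.6, 4.4]
grip_width: 0.043
```

Emit:
{"api": "drive_tool", "payload": {
  "steps": [-0.0012, 0.0002, 0, 0, 0, -0.6, 0, 0, 0, 0, 0, 0, 0, 0]
}}

```text
clock: 13.72
eef_pos: [0.4766, -0.2483, 0.1597]
tool_rot: [0.37, 0.929, 0.001, -0.003]
ft_force: [-4.7, 8.9, 5.4]
grip_width: 0.0426
```

```bash
python3 -c "
from plan import *
st(sel,1)"
```

```text
t13.72 hubtool -12.6 -65.6 th-122.6 yaw136.58 z0.1597 Fx 9.51 Fy 3.20 Fz 5.37 w0.0426
```

Emit:
{"api": "drive_tool", "payload": {
  "steps": [-0.001, 0.0003, -0.0003, 0, 0, -0.5, 0, 0, 0, 0, 0, 0, 0, 0]
}}

```text
clock: 13.88
eef_pos: [0.477, -0.2485, 0.1596]
tool_rot: [0.366, 0.931, 0.001, -0.004]
ft_force: [-7.3, 8.6, 4.7]
grip_width: 0.0427
```

```bash
python3 -c "
from plan import *
st(sel,1)"
```

```text
t13.88 hubtool -12.4 -65.6 th-122.2 yaw137.09 z0.1596 Fx 11.19 Fy 1.28 Fz 4.74 w0.0427
```

Emit:
{"api": "drive_tool", "payload": {
  "steps": [0.004, 0, 0, 0, 0, 0, 0, 0.007, 0, 0, 0, 0, 0, 0, 0.003, 0, 0, 0, 0, 0, 0, 0, 0, -0.02, 0, 0, 0, 0, 0, 0, -0.03, 0, 0, 0, 0, 0, 0, -0.04, 0, 0, 0, 0, 0, 0, 0, 0, 0, 0, 0]
}}

```text
clock: 14.47
eef_pos: [0.4729, -0.2433, 0.2585]
tool_rot: [0.366, 0.931, -0.001, 0.007]
ft_force: [1.5, -1.1, 1.4]
grip_width: 0.0426
```

```bash
python3 - <<'E'
from plan import *
show();p,y,o=cur()
rows(p,y,[([.34,.12,.33],90,14,0)])
E
```

```text
t14.47 [ 0.4729 -0.2433  0.2585] yaw137.1 F [ 1.45 -1.09  1.35] w0.043 q [-0.47  0.32 -0.01  1.23 -0.   -1.3 ]
[0.0246, 0.0126, -0.0051, 0, 0, np.float64(3.37), 0, 0.0253, 0.011, -0.0051, 0, 0, np.float64(3.36), 0, 0.0259, 0.0096, -0.0051, 0, 0, np.float64(3.37), 0, 0.0265, 0.0081, -0.0051, 0, 0, np.float64(3.36), 0, 0.0268, 0.0064, -0.0051, 0, 0, np.float64(3.37), 0, 0.0272, 0.0049, -0.0051, 0, 0, np.float64(3.36), 0, 0.0275, 0.0033, -0.0051, 0, 0, np.float64(3.37), 0, 0.0275, 0.0017, -0.0052, 0, 0, np.float64(3.36), 0]
[0.0277, 0.0, -0.0051, 0, 0, np.float64(3.37), 0, 0.0276, -0.0015, -0.0051, 0, 0, np.float64(3.36), 0, 0.0274, -0.0032, -0.0051, 0, 0, np.float64(3.37), 0, 0.0272, -0.0048, -0.0051, 0, 0, np.float64(3.36), 0, 0.0269, -0.0064, -0.0051, 0, 0, np.float64(3.37), 0, 0.0264, -0.008, -0.0051, 0, 0, np.float64(3.36), 0]
```

Emit:
{"api": "drive_tool", "payload": {
  "steps": [0.0246, 0.0126, -0.0051, 0, 0, 3.4, 0, 0.0253, 0.011, -0.0051, 0, 0, 3.4, 0, 0.0259, 0.0096, -0.0051, 0, 0, 3.4, 0, 0.0265, 0.0081, -0.0051, 0, 0, 3.4, 0, 0.0268, 0.0064, -0.0051, 0, 0, 3.4, 0, 0.0272, 0.0049, -0.0051, 0, 0, 3.4, 0, 0.0275, 0.0033, -0.0051, 0, 0, 3.4, 0, 0.0275, 0.0017, -0.005, 0, 0, 3.4, 0]
}}

```text
clock: 15.13
eef_pos: [0.3936, -0.0329, 0.2919]
tool_rot: [0.576, 0.818, 0.0, 0.001]
ft_force: [0.1, -0.1, 0.3]
grip_width: 0.0428
```

Emit:
{"api": "drive_tool", "payload": {
  "steps": [0.0277, 0, -0.005, 0, 0, 3.4, 0, 0.0276, -0.0015, -0.005, 0, 0, 3.4, 0, 0.0274, -0.0032, -0.005, 0, 0, 3.4, 0, 0.0272, -0.0048, 0, 0, 0, 3.4, 0, 0.0269, -0.0064, 0, 0, 0, 3.4, 0, 0.0264, -0.008, 0, 0, 0, 3.4, 0, 0.026, -0.008, 0, 0, 0, 0, 0, 0.026, -0.008, 0, 0, 0, 0, 0]
}}

```text
clock: 15.8
eef_pos: [0.3219, 0.1755, 0.3068]
tool_rot: [0.71, 0.704, 0.001, 0.001]
ft_force: [1.1, 0.6, -1.1]
grip_width: 0.0422
```

Emit:
{"api": "drive_tool", "payload": {
  "steps": [0.027, -0.005, 0, 0, 0, 0, 0, 0.027, -0.005, 0, 0, 0, 0, 0, 0.027, -0.005, 0, 0, 0, 0, 0, 0.027, -0.005, 0, 0, 0, 0, 0, 0.027, -0.005, 0, 0, 0, 0, 0, 0, 0, 0, 0, 0, 0, 0, 0, 0, 0, 0, 0, 0, 0]
}}

```text
clock: 16.38
eef_pos: [0.2981, 0.3106, 0.3063]
tool_rot: [0.709, 0.705, 0.0, 0.001]
ft_force: [-0.3, 0.1, -0.9]
grip_width: 0.0427
```

```bash
python3 - <<'E'
from plan import *
from workcell import vision
from h import *
show()
im,d=vision.camera('top')
cv2.imwrite('pics/top4.png',cv2.resize(im[100:300,60:360,::-1],None,fx=2.6,fy=2.6,interpolation=cv2.INTER_CUBIC))
cv2.imwrite('pics/top4c.png',cv2.resize(im[145:245,165:315,::-1],None,fx=5.3,fy=5.3,interpolation=cv2.INTER_CUBIC))
E
```

```text
t16.38 [0.2981 0.3106 0.3063] yaw89.7 F [-0.27  0.11 -0.9 ] w0.043 q [ 0.81  0.1  -0.16  1.31 -0.    0.81]
```

View pics/top4.png

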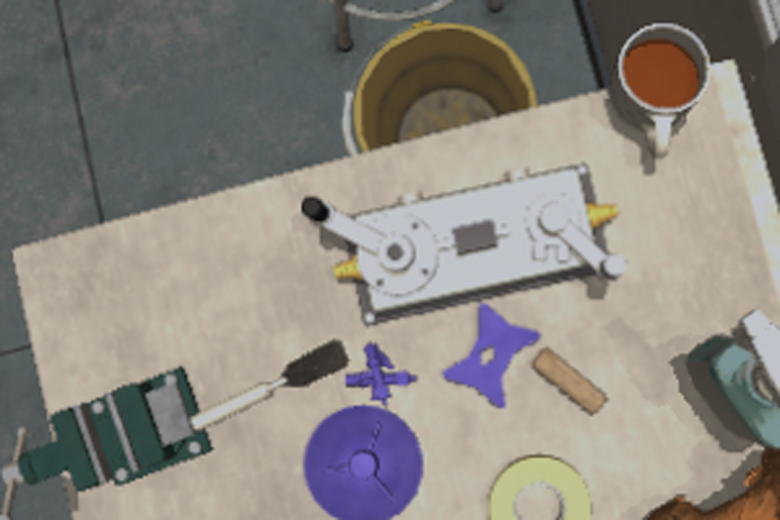

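View pics/top4c.png

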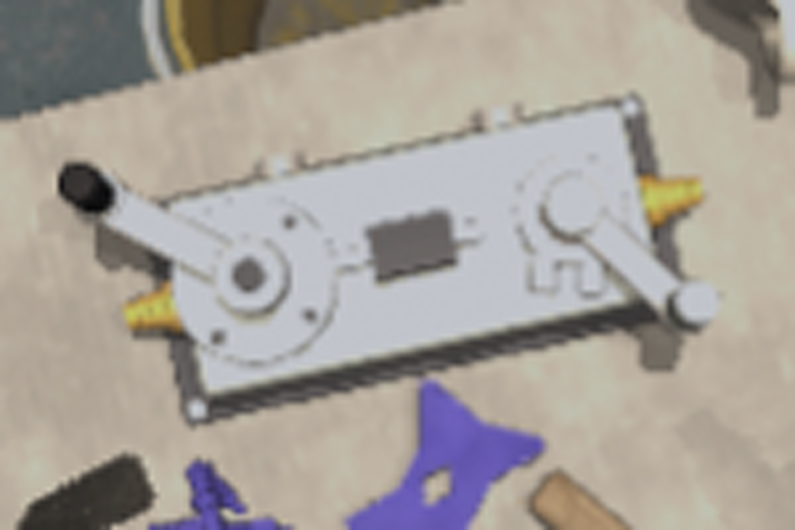

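```bash
python3 - <<'E'
from h import *
z=load('top0'); f=lambda u,v:(u/5.3+165-.4,v/5.3+145-.4)
iso,sel,gi,gs=p2w(z,[f(248,274),f(575,203),f(76,184),f(694,305)],[.092,.084,.125,.125])[:,:2]
a=lambda v:(np.degrees(np.arctan2(v[1],v[0]))-12.69)%360
print('iso q',np.radians(120-a(gi-iso)),'sel q',np.radians(a(gs-sel)-140))
E
```

```text
iso q 1.207769318940398 sel q 1.249058037734051
```

```bash
python3 -c "
from workcell import job_done
print(job_done())"
```

```text
the job is handed in; nothing more can be done
None
```

The valve block is changed over and handed in at about 16.4 s of the 64 s allowed, with the gripper clear of everything.

- **Isolator:** I pushed it clockwise with the grip between half-open fingers. The push on the grip rose from about 4 N to 12.3 N against its stop (about 13 N in total), and I let go there. The last picture puts it at about 1.21 rad. The wrist picture showed the lock bolt clear of the fork before I touched the selector.
- **Selector:** I swung it anticlockwise, and it passed the lock's 0.1 rad limit with no rise in force. It came onto its stop at 11.2 N on the grip (about 12 N in total). The last picture puts it at 1.249 rad, against a stop at 1.25.
- **Forces:** the highest reading was about 13 N, under the 20 N limit. I read the force only at the end of each move, so a brief peak in between would not show.
- **Bystanders:** the last top picture shows the mug, brush, X block, spatula, spray bottle and fittings looking unmoved from the first one. I compared them by eye only.

The readings carried about 1 N of noise. Up to about 5 N of sideways and vertical friction showed at the finger pad. No check failed or disagreed.

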